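Lock the banding wheel under a glass repair

TASK

The beaker being rebuilt on the banding wheel has to cure without turning. Turn the wheel clockwise (seen from above) by its black finger post until it meets its stop, then take the blue-headed pin from the wooden rack, put it down through the eye of the yellow ear into the bracket below until its collar sits on the ear, and let go. Do not touch the glass on the wheel, and leave the red-headed pin and the other things on the bench where they are.

Things in the scene. Friction and masses are not known exactly. Their poses are not given: they have to be found in the camera images.
- stand: Grey foot of the banding wheel (a small turntable), screwed to the bench. Origin on the bench on the wheel's vertical axis; z up. Foot 132 mm across; towards its -y it carries a grey lock bracket, a 46 x 46 mm block 49 mm tall centred 140 mm from the axis, with an upright through hole. Do not grasp it.
- base_hole (a point): Centre of the mouth of the bracket's round hole, 13 mm in diameter with a 2 mm chamfer, on the bracket's top 49 mm above the bench; the hole goes straight down through the block.
- wheel (a joint): Angle of the wheel about its vertical axis, rad: 0 = against the stop, the ear's eye exactly over the bracket's hole; grows anticlockwise seen from above, up to 1.0. Light friction: about 1 N at the finger post turns it, and it stays where it is left. The wheel is an aluminium disc 240 mm across, its top 62 mm above the bench.
- ear_eye (a point): Centre of the upper mouth of the eye in the yellow ear, a 42 mm square tab 10 mm thick on the wheel's rim, its top 62 mm above the bench. The eye is 140 mm from the axis, 13 mm in diameter with a 2 mm chamfer, straight through; turns with the wheel. When the wheel is at its stop there is a 3 mm gap between the ear's underside and the bracket.
- post_top (a point): Centre of the top of the black finger post, an upright round post 16 mm in diameter and 40 mm tall standing on the wheel's disc 105 mm from the axis, opposite the ear; its top is 102 mm above the bench. Can be pinched from above or pushed.
- beaker: Half-rebuilt green glass beaker, 70 mm across and up to 75 mm tall with a jagged wall, stuck on the middle of the wheel and turning with it. Origin at the centre of its underside, 62 mm above the bench. Fragile: must not be touched.
- rack: Light wooden pin rack fixed to the bench, 170 x 55 mm, 50 mm tall, with three upright holes 13 mm in diameter in a row along its x axis at -55, 0 and +55 mm. Origin at the centre of its underside. The two pins stand in the two outer holes, in either order; the middle one is empty.
- lock_pin: The lock pin: upright in the rack, steel shaft 10 mm in diameter and 40 mm long with a nose tapering over the last 10 mm to 4.4 mm, above it a steel collar 26 mm across and 5 mm thick, above that a blue round head 20 mm in diameter and 34 mm tall (79 mm in all, 50 g give or take). Origin at the tip of the nose, z along the pin towards the head.
- lock_pin_collar (a point): Centre of the underside of the lock pin's collar, 40 mm above its tip. It rests on the rack's top at the start and must rest on the yellow ear at the end.
- short_pin: A bystander: red-headed pin with the same collar and head but a shaft only 20 mm long, standing in the rack. Origin at its tip.
- tumbler: Green glass tumbler, 68 mm across, 110 mm tall, upright on the bench; origin at the centre of its foot. Bystander.
- vial: Small clear vial with a white cap, 34 mm across, 45 mm tall; origin at its foot. Bystander.
- solvent: Amber bottle with a blue cap, 56 mm across, 130 mm tall; origin at its foot. Bystander.
- brush: Flat brush with a wooden handle, lying on the bench. Bystander.
- tweezers: Steel tweezers about 130 mm long lying on the bench. Bystander.

How it is judged:
By the outcome, as a careful person would: the job done as asked, in the order asked, and still so for the second after the job is handed in, with the robot touching nothing.
It also fails if it takes over 53 s, if anything falls off the work surface, if the arm or the gripper's body presses on something with over 40 N, if the wrist force passes 120 N, or if a joint passes its speed limit or range.

ROBOT

A 7-joint arm with a two-finger parallel gripper is mounted at the origin on the work surface. World frame = base frame: x ahead of the robot, y to its left, z up, the work surface at z = 0. Lengths are in mm, angles in rad, forces in N, time in s.
With the tool pointing down it reaches from about 400 to 875 mm from the base axis. Payload 4.4 kg.
Tool frame: the origin (TCP) lies at the very end of the fingers, on their centre line; the grasp point (between the pads) lies 19 mm behind it; z points along the fingers, y is the line along which they close (so a half turn about z gives the same grasp; the last joint's range is limited). The gripper opens to 85 mm and grips with 20 to 120 N. Pads are 22 mm wide; open, the fingers measure 114 mm over their backs; the gripper's body (76 mm by 85 mm) begins 54 mm behind the grasp point. The pads swing forward as they close: fully open they stand 13 mm farther back than shut.
Start: joints at [1.229, 0.628, 0.038, 1.517, -0.027, 0.996, -0.02], TCP at [177.033, -625.441, 231.313] pointing down, gripper open.
Joint ranges: [-3.06, 3.06], [-0.37, 2.12], [-1.25, 1.32], [0.18, 2.47], [-1.1, 4.24], [0.23, 1.98], [-2.94, 2.94]. Speed limits (rad/s): [2.57, 2.57, 3.14, 3.14, 3.14, 3.14, 3.14].

INTERFACE

Orientations are given as [roll, pitch, yaw] about the fixed x, y, z axes, in that order (R = Rz(yaw) Ry(pitch) Rx(roll)).
In Python, from cell import ctrl gives the robot as it stands.
- The arm moves only by the tool step_arm, never from a script. Its argument "series" is a list that holds one entry, the list of rows, each a list of 7 numbers: the turn, a rotation vector about the tool's x, y, z as a fraction of full scale, then the shift along the tool's x, y, z as a fraction of full scale, then the closure, from 0 (fully open) to 1 (shut). In form: [[[ax, ay, az, tx, ty, tz, gripper], ...]]. A call has 1 to 12 rows; each row shifts and turns the commanded pose from where the row before left it, along the tool's axes as they then stand; what a row does not reach is not made up. Full scale, the value 1, is 150 mm for a shift and 45 degrees for a turn. A row lasts 1/10 s, in which the tool goes at most 50 mm and 8.59 degrees, less where a joint would pass 70% of its speed; a pose out of reach is approached as far as the arm can. A call with a number of a shift or a turn outside -1 to 1 is refused whole. A call with a gripper value outside its range is refused whole. The fingers move at their own pace and stop on an object; the grip force is fixed at half the most. Time passes only in rows, so rows that do not move let the fingers close. It gives the time, the measured TCP pose, the force, the opening and the grip force at its end, in the units of the state.
- ctrl.read_state(): the state, without advancing time (a new reading comes with each control period).
- ctrl.get_image(name): name is "side" or "top" or "wrist"; returns a dict with "img" (420x560x3 uint8, red, green, blue), "fx", "fy", "cx", "cy" (pixels), "dist" ([k1, k2, p1, p2, k3] as OpenCV has them; the pictures are not rectified), "R" (3x3) and "t" (3): a world point X has camera coordinates R X + t. Camera axes: x right, y down, z forward; pixel columns grow to the right and rows downward; lengths in mm; the calibration is good to about 2 mm. A picture is of the moment at which its call begins. There is no depth.
- ctrl.finish_job(): hands the job in; it is judged then, once.
Trained networks look in a picture, given as the dict that the camera call returned (one of the last four; its "shot" number tells which), for a name from the list of things; names that differ only in an ending like _2 or _b are one class to them, and where a whole thing is asked for, a point or a joint stands for the part that bears it (a point fixed in the world has none). Each returns a list of dicts, best first, with "score" (0 to 1); they miss things now and then, are a little off and sometimes report something else, mostly with a low value. They report only what shows in the picture. A call takes as long as a camera call.
- ctrl.recognise(picture, thing): "centre" ([column, row] in pixels, amid what is visible of it).
The state is a dict: "clock": time; "qpos": joint angles; "qd": joint speeds; "tau": joint torques, N m; "eef_pos": TCP position; "tool_rot": TCP orientation; "force": force on the tool from outside, world axes, zero at the start; "torque": the same for the moment, N m; "width": finger opening in mm; "gripper_force": force on a finger pad.
Only numpy, scipy, OpenCV 4.12 (cv2) and the standard library are available. Lean on these libraries where they do the work, as an engineer would, in place of code of your own. Each camera call takes 0.05 s, during which the arm holds its last target. There are 200 camera calls.

## Working session

There is one attempt and no reset: what is moved stays moved. The work goes in short steps, Python scripts to look and compute and a tool call to move; the robot and the scene stay as the last step left them, time stands still between calls to the robot, and variables do not carry over. Pictures are saved under pics/ and viewed, at most 10 in all, crops included, and the job is handed in when it is done.

Besides the shell and the picture viewer there is one more tool, called by a JSON object that holds its "name" and its "arguments", one argument or row to a line. step_arm: Moves the arm, as the interface text tells. Shift numbers are shares of 150 mm and turn numbers shares of 45 degrees, none past 1 either way. Its arguments: {"type":"object","properties":{"series":{"type":"array","items":{"type":"array","items":{"type":"array","items":{"type":"number","minimum":-1,"maximum":1}}}}},"required":["series"]}

```bash
mkdir -p pics; cat > h.py <<'E'
import numpy as np, cv2, sys
from cell import ctrl
from scipy.spatial.transform import Rotation as Ro
def cam(p): return np.array([[p['fx'],0,p['cx']],[0,p['fy'],p['cy']],[0,0,1]],float)
def onz(p,uv,z):
    n=cv2.undistortPoints(np.array([[uv]],float),cam(p),np.array(p['dist'],float))[0,0]
    R=np.array(p['R']);t=np.array(p['t']);d=R.T@np.array([n[0],n[1],1]);o=-R.T@t
    return o+d*(z-o[2])/d[2]
def proj(p,X):
    return cv2.projectPoints(np.array([X],float),cv2.Rodrigues(np.array(p['R'],float))[0],np.array(p['t'],float),cam(p),np.array(p['dist'],float))[0][0,0]
def save(p,n): cv2.imwrite('pics/'+n,cv2.cvtColor(p['img'],cv2.COLOR_RGB2BGR))
E
python3 - <<'E'
from h import *
Z=dict(stand=30,ear_eye=62,post_top=102,post=82,beaker=95,rack=50,lock_pin=65,lock_pin_collar=50,short_pin=65,tumbler=55,vial=22,solvent=65,base_hole=49)
ims=[]
for c in ['top','side']:
    p=ctrl.get_image(c); ims.append(p['img'])
    print(c,'cam pos',-np.array(p['R']).T@np.array(p['t']))
    for k,z in Z.items():
        try:
            for r in ctrl.recognise(p,k)[:2]: print(k,round(r['score'],2),np.round(r['centre']),np.round(onz(p,r['centre'],z)[:2]))
        except Exception as e: print(k,e)
    save(p,c+'0.png')
print(ctrl.read_state())
E
```

```text
top cam pos [ 3.92944378e+02 -1.31431029e+00  1.39994213e+03]
stand 0.69 [248. 211.] [556. 122.]
ear_eye 0.81 [247. 209.] [557. 125.]
post_top 0.75 [248. 209.] [552. 116.]
post it knows: base_hole, beaker, brush, ear_eye, lock_pin, lock_pin_collar, post_top, rack, short_pin, solvent, stand, tumbler, tweezers, vial, wheel
beaker 0.82 [244. 210.] [548. 129.]
beaker 0.53 [247. 212.] [544. 119.]
rack 0.93 [360. 227.] [ 499. -242.]
rack 0.42 [364. 210.] [ 554. -257.]
lock_pin 0.6 [366. 208.] [ 559. -260.]
lock_pin_collar 0.46 [363. 211.] [ 550. -254.]
short_pin 0.43 [354. 244.] [ 445. -220.]
tumbler 0.82 [158. 173.] [677. 418.]
vial 0.62 [383. 167.] [ 705. -329.]
solvent 0.64 [142. 216.] [534. 461.]
base_hole 0.83 [250. 210.] [555. 114.]
base_hole 0.34 [414. 203.] [ 577. -421.]
side cam pos [  285.19098213 -1052.65615651   965.80660011]
stand 0.57 [269. 199.] [550. 133.]
ear_eye 0.56 [275. 196.] [563.  99.]
ear_eye 0.32 [367. 290.] [ 691. -354.]
post_top 0.83 [272. 198.] [540.  45.]
post it knows: base_hole, beaker, brush, ear_eye, lock_pin, lock_pin_collar, post_top, rack, short_pin, sol
[... 478 characters left out ...]
] [677. 429.]
{'clock': 1.3, 'qpos': array([ 1.22918465,  0.62841093,  0.03850019,  1.51737821, -0.0270186 ,
        0.99630242, -0.02001751]), 'qd': array([ 0.00021392,  0.00019003, -0.00106385,  0.00016483, -0.00025638,
       -0.00195304,  0.00062243]), 'tau': array([-1.87404381e-03, -5.63278806e+01,  1.22485343e+00, -1.93781716e+01,
        1.09056200e-02,  1.64457088e-03, -1.77293725e-05]), 'eef_pos': array([ 177.05140325, -625.44674466,  231.31331561]), 'tool_rot': array([ 3.14157433e+00, -5.20199715e-05,  2.75759398e-01]), 'force': array([-0.5874958 ,  0.08261546, -0.24661264]), 'torque': array([ 0.01169379, -0.02468332,  0.0125315 ]), 'gripper_force': 0.0, 'width': 85.40271921862114}
```

```bash
python3 - <<'E'
import cv2,numpy as np
a=cv2.imread('pics/top0.png');b=cv2.imread('pics/side0.png')
A=cv2.resize(a[150:270,200:400],None,fx=4,fy=4,interpolation=3)
B=cv2.resize(b[130:290,200:400],None,fx=3.7,fy=3.7,interpolation=3)
cv2.imwrite('pics/c1.png',A);cv2.imwrite('pics/c2.png',B)
E
```

```text
(no output)
```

View pics/c1.png

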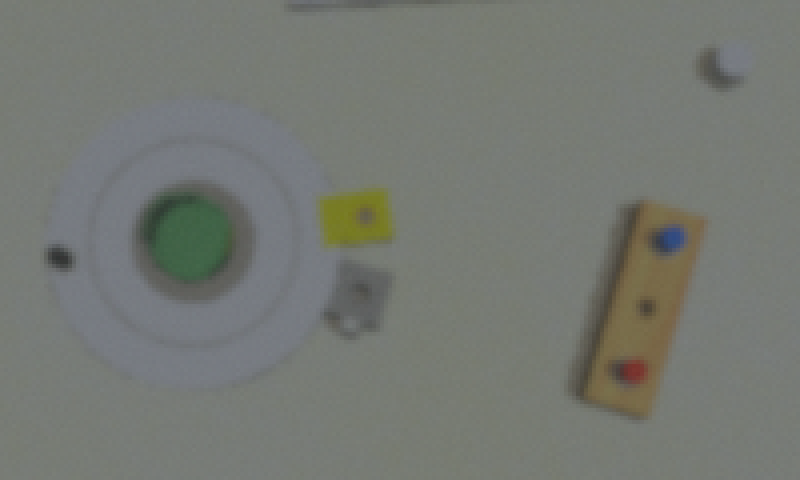

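View pics/c2.png

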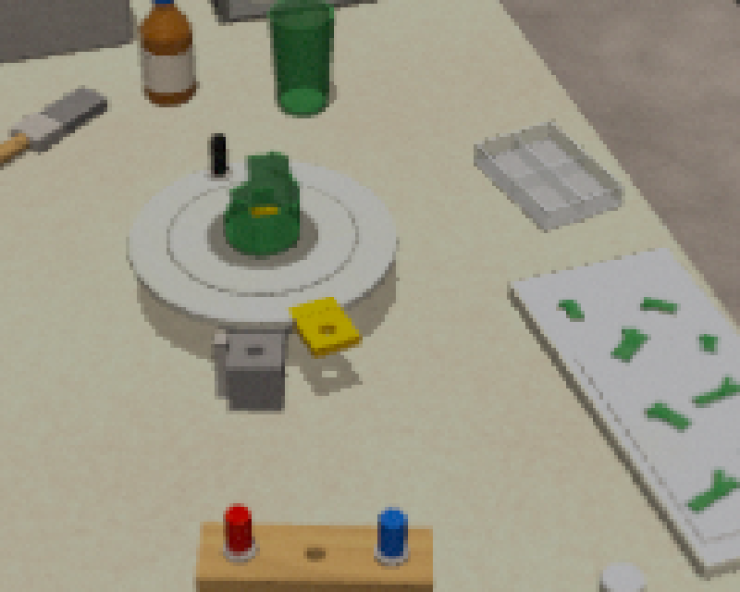

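c1 shows post at top-image (215,214), wheel centre (248,210.5), ear eye (291.7,203.7), bracket hole (290.5,222.5), and the blue pin head at (368,209.5), with red at (358,243). The ear is anticlockwise of the bracket, so the post must go towards +x. c2 (side view) confirms this.

```bash
cat >> h.py <<'E'
def go(target,yaw=None):
    s=ctrl.read_state(); R=Ro.from_euler('xyz',s['tool_rot']).as_matrix()
    d=R.T@(np.array(target)-s['eef_pos']); print('tool shift/150',np.round(d/150,3),'yaw now',s['tool_rot'],'pos',np.round(s['eef_pos'],1))
E
python3 - <<'E'
from h import *
p=ctrl.get_image('top')
for n,uv,z in [('axis',(248,210.6),62),('post',(215,214.2),102),('eye',(291.7,203.7),62),('hole',(290.5,222.5),49),('blue',(368.2,209.5),89),('red',(358,242.7),89),('rackmid',(361.5,226.7),50)]:
    X=onz(p,uv,z); print(n,np.round(X[:2],1))
E
```

```text
axis [551.8 120.1]
post [535.8 219.7]
eye [574.1 -20.8]
hole [514.4 -17. ]
blue [ 551.8 -262. ]
red [ 447.2 -227.4]
rackmid [ 500.4 -246.7]
```

{"name": "step_arm", "arguments": {
  "series": [
    [[0, 0, 0.1757, 0, 0, 0, 1], [0, 0, 0.1757, 0, 0, 0, 1], [0, 0, 0, 0.215, -0.217, 0, 1], [0, 0, 0, 0.215, -0.217, 0, 1], [0, 0, 0, 0.215, -0.217, 0, 1], [0, 0, 0, 0.215, -0.217, 0, 1], [0, 0, 0, 0.215, -0.217, 0, 1], [0, 0, 0, 0.215, -0.217, 0, 1], [0, 0, 0, 0.215, -0.217, 0, 1], [0, 0, 0, 0.215, -0.217, 0, 1], [0, 0, 0, 0.215, -0.217, 0, 1], [0, 0, 0, 0.215, -0.217, 0, 1]]
  ]
}}

```text
clock: 2.55
eef_pos: [500.9, -298.6, 231.6]
tool_rot: [3.141, -0.0, -0.0]
force: [0.3, -0.4, 0.4]
width: -0.5
gripper_force: 0.0
```

{"name": "step_arm", "arguments": {
  "series": [
    [[0, 0, 0, 0, -0.29, 0, 1], [0, 0, 0, 0, -0.29, 0, 1], [0, 0, 0, 0, -0.29, 0, 1], [0, 0, 0, 0, -0.29, 0, 1], [0, 0, 0, 0, -0.29, 0, 1], [0, 0, 0, 0, -0.29, 0, 1], [0, 0, 0, 0, -0.29, 0, 1], [0, 0, 0, 0, -0.29, 0, 1], [0, 0, 0, 0, -0.29, 0, 1], [0, 0, 0, 0, -0.29, 0, 1], [0, 0, 0, 0, -0.29, 0, 1], [0, 0, 0, 0, -0.29, 0, 1]]
  ]
}}

```text
clock: 3.75
eef_pos: [499.6, 223.8, 231.6]
tool_rot: [-3.141, -0.001, -0.0]
force: [1.3, -0.1, -0.6]
width: 0.2
gripper_force: 0.0
```

```bash
python3 - <<'E'
from h import *
p=ctrl.get_image('wrist'); save(p,'w1.png')
go([495,222,231])
for k,z in [('post_top',102),('beaker',62),('wheel',62)]:
    for r in ctrl.recognise(p,k)[:2]: print(k,round(r['score'],2),np.round(r['centre']),np.round(onz(p,r['centre'],z)[:2]))
for X in ([535.8,219.7,102],[551.8,120,62]): print(proj(p,X))
E
```

```text
tool shift/150 [-0.025  0.081  0.003] yaw now [-3.13368319e+00 -1.22162057e-03  9.76681240e-03] pos [498.6 234.1 231.5]
post_top 0.78 [400. 124.] [560. 132.]
beaker 0.65 [423. 133.] [552.  98.]
beaker 0.59 [ 94. 255.] [437. 403.]
wheel 0.83 [400. 121.] [562. 119.]
[284.40155894 155.72056517]
[398.45322315 132.46498212]
```

View pics/w1.png

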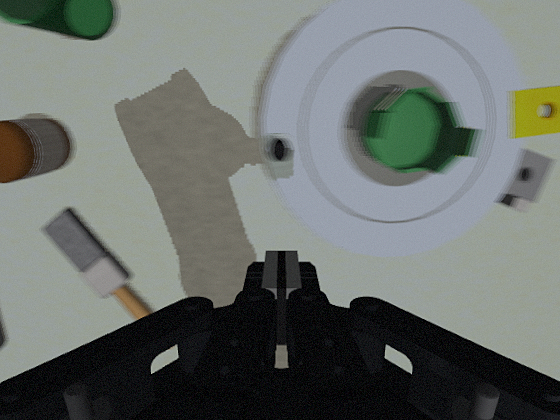

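The wrist view shows the post top at (279,150), ahead of the closed fingers with free bench/disc between. The beaker is at (405,130), well to the side.

{"name": "step_arm", "arguments": {
  "series": [
    [[0, 0, 0, 0, 0, 0, 1], [0, 0, 0, 0, 0, 0.2, 1], [0, 0, 0, 0, 0, 0.2, 1], [0, 0, 0, 0, 0, 0.2, 1], [0, 0, 0, 0, 0, 0.2, 1], [0, 0, 0, 0, 0, 0.19, 1], [0, 0, 0, 0, 0, 0, 1], [0, 0, 0, 0, 0, 0, 1]]
  ]
}}

```text
clock: 4.75
eef_pos: [500.1, 220.6, 83.2]
tool_rot: [3.141, 0.0, -0.002]
force: [-1.0, -0.0, 0.3]
width: -0.3
gripper_force: 0.0
```

{"name": "step_arm", "arguments": {
  "series": [
    [[0, 0, 0, 0.05, 0, 0, 1], [0, 0, 0, 0.05, 0, 0, 1], [0, 0, 0, 0.05, 0, 0, 1], [0, 0, 0, 0.05, 0, 0, 1], [0, 0, 0, 0.05, 0, 0, 1], [0, 0, 0, 0.05, 0, 0, 1], [0, 0, 0, 0.05, 0, 0, 1], [0, 0, 0, 0, 0, 0, 1]]
  ]
}}

```text
clock: 5.55
eef_pos: [554.0, 221.5, 82.8]
tool_rot: [3.141, -0.002, -0.001]
force: [-1.1, -0.2, 0.8]
width: -0.3
gripper_force: 0.0
```

{"name": "step_arm", "arguments": {
  "series": [
    [[0, 0, 0, 0.02, 0, 0, 1], [0, 0, 0, 0.02, 0, 0, 1], [0, 0, 0, 0, 0, 0, 1]]
  ]
}}

```text
clock: 5.85
eef_pos: [558.5, 221.8, 82.7]
tool_rot: [3.141, -0.0, -0.0]
force: [-0.2, -0.1, 0.4]
width: 0.2
gripper_force: 0.0
```

```bash
python3 - <<'E'
from h import *
p=ctrl.get_image('side'); save(p,'s2.png')
print(ctrl.read_state()['force'])
cv2.imwrite('pics/s2c.png',cv2.resize(cv2.cvtColor(p['img'],4)[130:290,200:400],None,fx=3.7,fy=3.7,interpolation=3))
E
```

```text
[-0.27816862  0.01051433 -0.13944398]
```

View pics/s2c.png

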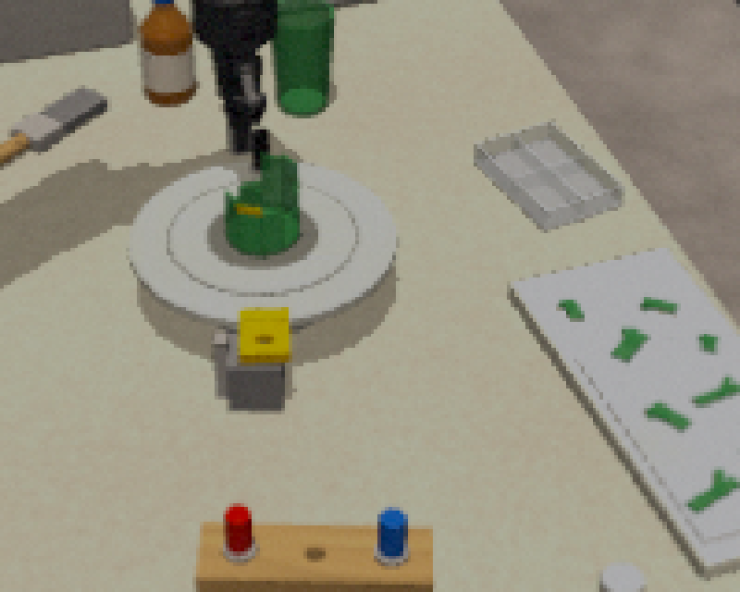

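The ear is now nearly over the bracket. Its eye sits at crop (263,338), and a few mm remain to the stop peg at (220,340). I keep nudging until the force rises.

{"name": "step_arm", "arguments": {
  "series": [
    [[0, 0, 0, 0.02, 0, 0, 1], [0, 0, 0, 0.02, 0, 0, 1], [0, 0, 0, 0, 0, 0, 1]]
  ]
}}

```text
clock: 6.2
eef_pos: [564.4, 221.8, 82.7]
tool_rot: [3.141, 0.0, -0.0]
force: [-0.5, -0.9, -0.0]
width: 0.3
gripper_force: 0.5
```

{"name": "step_arm", "arguments": {
  "series": [
    [[0, 0, 0, 0.015, 0, 0, 1], [0, 0, 0, 0, 0, 0, 1]]
  ]
}}

```text
clock: 6.4
eef_pos: [564.5, 221.8, 82.6]
tool_rot: [3.141, 0.004, 0.0]
force: [-6.0, -1.3, 2.8]
width: 0.1
gripper_force: 2.7
```

{"name": "step_arm", "arguments": {
  "series": [
    [[0, 0, 0, 0.015, 0, 0, 1], [0, 0, 0, 0, 0, 0, 1]]
  ]
}}

```text
clock: 6.6
eef_pos: [564.5, 221.7, 82.5]
tool_rot: [3.14, 0.008, 0.0]
force: [-9.6, -1.1, 6.9]
width: 0.2
gripper_force: 4.8
```

The force rose to 10 N with no motion, so the wheel is at its stop. I back off, rise, and go over to look at the ear and pin.

{"name": "step_arm", "arguments": {
  "series": [
    [[0, 0, 0, -0.1, 0, 0, 1], [0, 0, 0, -0.1, 0, 0, 1], [0, 0, 0, -0.1, 0, 0, 1], [0, 0, 0, 0, 0, -0.25, 1], [0, 0, 0, 0, 0, -0.25, 1], [0, 0, 0, 0, 0, -0.25, 1], [0, 0, 0, 0, 0, -0.25, 1]]
  ]
}}

```text
clock: 7.3
eef_pos: [524.3, 222.3, 234.8]
tool_rot: [-3.141, -0.002, -0.0]
force: [0.1, 0.6, -0.2]
width: 0.1
gripper_force: 0.0
```

{"name": "step_arm", "arguments": {
  "series": [
    [[0, 0, 0, -0.1, -0.0, 0, 0], [0, 0, 0, -0.08, 0.25, 0, 0], [0, 0, 0, -0.08, 0.25, 0, 0], [0, 0, 0, -0.08, 0.25, 0, 0], [0, 0, 0, 0, 0.25, 0, 0], [0, 0, 0, 0, 0.25, 0, 0], [0, 0, 0, 0, 0.25, 0, 0], [0, 0, 0, 0, 0.13, 0, 0], [0, 0, 0, 0, 0, 0, 0], [0, 0, 0, 0, 0, 0, 0], [0, 0, 0, 0, 0, 0, 0]]
  ]
}}

```text
clock: 8.4
eef_pos: [473.1, -21.0, 232.9]
tool_rot: [-3.141, -0.001, 0.002]
force: [0.9, -0.2, -0.3]
width: 85.5
gripper_force: 0.0
```

```bash
python3 - <<'E'
from h import *
p=ctrl.get_image('wrist'); save(p,'w3.png')
s=ctrl.read_state();print(s['eef_pos'],s['tool_rot'])
for k,z in [('ear_eye',62),('wheel',62),('lock_pin',89)]:
    for r in ctrl.recognise(p,k)[:2]: print(k,round(r['score'],2),np.round(r['centre']),np.round(onz(p,r['centre'],z)[:2]))
print(proj(p,[514.4,-17,49]))
E
```

```text
[472.99000869 -20.90865048 232.87773469] [-3.14088141e+00 -5.57369552e-04  2.30488884e-03]
ear_eye 0.8 [139. 109.] [546. 101.]
wheel 0.69 [135. 107.] [547. 104.]
wheel 0.36 [545. 105.] [ 553. -261.]
lock_pin 0.72 [545. 106.] [ 552. -240.]
lock_pin 0.61 [504. 155.] [ 510. -209.]
[275.03242787 143.12207539]
```

View pics/w3.png

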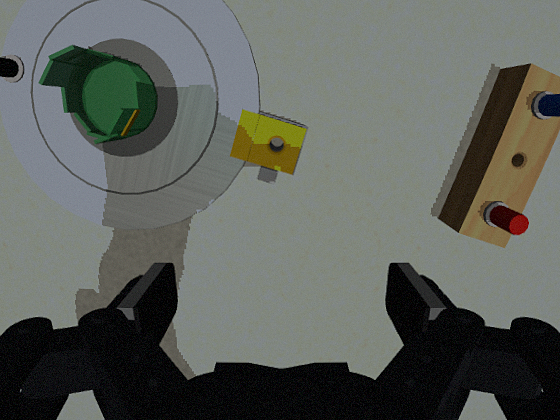

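The wrist view shows the ear on the bracket with its eye at (277,143), the hole visible through it, and the stop peg touching. The rack's middle hole is at (518,160), the red collar near (495,215) and the blue collar near (541,105).

```bash
python3 - <<'E'
from h import *
p=ctrl.get_image('wrist'); 
im=cv2.cvtColor(p['img'],cv2.COLOR_RGB2BGR)
print('eye',onz(p,(277,143),62)[:2],'mid',onz(p,(518,160),50)[:2],'blue',onz(p,(541,105),52)[:2],'red',onz(p,(495,214),52)[:2])
g=im[115:170,230:310]; cv2.imwrite('pics/eye.png',cv2.resize(g,None,fx=8,fy=8,interpolation=3))
E
```

```text
eye [515.1711614  -19.45058392] mid [ 501.12540706 -249.48564795] blue [ 553.10013497 -264.02020265] red [ 448.04305501 -232.74657956]
```

{"name": "step_arm", "arguments": {
  "series": [
    [[0, 0, 0, 0, 0.25, 0, 0], [0, 0, 0, 0, 0.25, 0, 0], [0, 0, 0, 0, 0.25, 0, 0], [0, 0, 0, 0, 0.25, 0, 0], [0, 0, 0, 0, 0.25, 0, 0], [0, 0, 0, 0, 0.25, 0, 0], [0, 0, 0, 0, 0.1, 0, 0], [0, 0, 0, 0, 0, 0, 0], [0, 0, 0, 0, 0, 0, 0], [0, 0, 0, 0, 0, 0, 0]]
  ]
}}

```text
clock: 9.65
eef_pos: [473.0, -260.2, 232.7]
tool_rot: [-3.14, 0.0, 0.003]
force: [-0.1, -0.4, 1.0]
width: 85.6
gripper_force: 0.0
```

```bash
python3 - <<'E'
from h import *
p=ctrl.get_image('wrist'); save(p,'w4.png')
print(ctrl.read_state()['eef_pos'])
im=p['img'].astype(int)
b=((im[...,2]>im[...,0]+50)&(im[...,2]>im[...,1]+30)).astype(np.uint8)
n,l,st,c=cv2.connectedComponentsWithStats(b)
for i in range(1,n):
    if st[i,4]>60: print(st[i],c[i],onz(p,c[i],80)[:2])
print(proj(p,[551.8,-262,89]))
for r in ctrl.recognise(p,'lock_pin')[:2]: print(r)
E
```

```text
[ 473.07395708 -260.31094961  232.80070844]
[276  84  24  25 488] [287.65163934  95.93237705] [ 554.18756604 -266.64274578]
[281.84790951  98.55168698]
{'centre': [285.2, 96.6], 'score': 0.57}
```

View pics/w4.png

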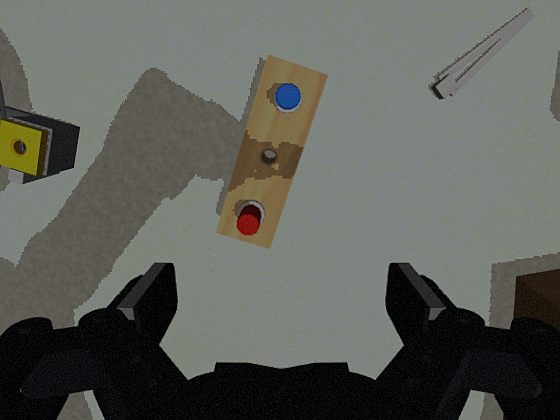

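View pics/eye.png

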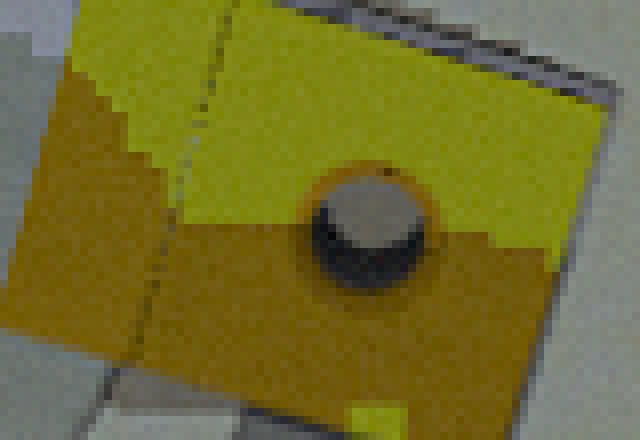

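Blue head at (288,96) in the wrist view, with the rack, red pin and middle hole as expected. The eye close-up shows the bracket hole concentric below the eye. Now I move over the pin, stop just above it and check.

{"name": "step_arm", "arguments": {
  "series": [
    [[0, 0, 0, 0.135, 0.008, 0, 0], [0, 0, 0, 0.135, 0.008, 0, 0], [0, 0, 0, 0.135, 0.008, 0, 0], [0, 0, 0, 0.135, 0.008, 0, 0], [0, 0, 0, 0, 0, 0.2, 0], [0, 0, 0, 0, 0, 0.2, 0], [0, 0, 0, 0, 0, 0.2, 0], [0, 0, 0, 0, 0, 0.2, 0], [0, 0, 0, 0, 0, 0, 0], [0, 0, 0, 0, 0, 0, 0]]
  ]
}}

```text
clock: 10.75
eef_pos: [553.9, -266.6, 113.1]
tool_rot: [-3.141, 0.0, 0.001]
force: [0.5, -0.3, -0.4]
width: 85.1
gripper_force: 0.0
```

```bash
python3 - <<'E'
from h import *
p=ctrl.get_image('wrist'); save(p,'w5.png')
print(ctrl.read_state()['eef_pos'],ctrl.read_state()['force'])
im=p['img'].astype(int)
b=((im[...,2]>im[...,0]+40)&(im[...,2]>im[...,1]+25)).astype(np.uint8)
n,l,st,c=cv2.connectedComponentsWithStats(b)
for i in range(1,n):
    if st[i,4]>60: print(st[i],c[i])
for X in ([553.5,-265,89],[553.5,-265,55]): print(proj(p,X))
E
```

```text
[ 554.65437049 -267.18896151  114.12839773] [0.8623668  0.66117966 0.07250325]
[ 260  217   37   52 1431] [278.00489168 244.12438854]
[275.15505727 253.36112426]
[275.99380259 231.45972861]
```

View pics/w5.png

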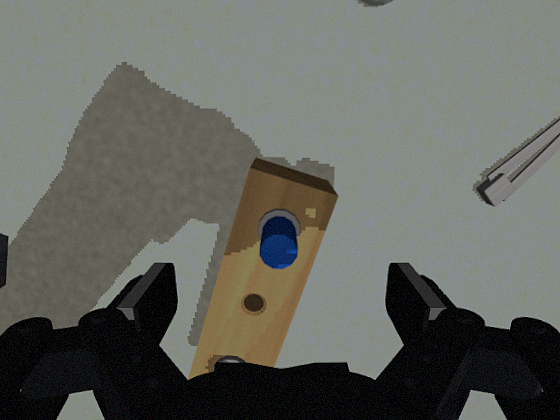

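Head top centred at about (278,250), within 1–2 mm of the finger centre line. I descend and grasp.

{"name": "step_arm", "arguments": {
  "series": [
    [[0, 0, 0, 0.003, 0, 0.12, 0], [0, 0, 0, 0.003, 0, 0.12, 0], [0, 0, 0, 0, 0, 0.1, 0], [0, 0, 0, 0, 0, 0, 0], [0, 0, 0, 0, 0, 0, 1], [0, 0, 0, 0, 0, 0, 1], [0, 0, 0, 0, 0, 0, 1], [0, 0, 0, 0, 0, 0, 1], [0, 0, 0, 0, 0, 0, 1], [0, 0, 0, 0, 0, 0, 1], [0, 0, 0, 0, 0, 0, 1], [0, 0, 0, 0, 0, 0, 1]]
  ]
}}

```text
clock: 12.0
eef_pos: [554.9, -266.9, 62.5]
tool_rot: [-3.141, -0.001, 0.0]
force: [-0.8, 2.0, 4.5]
width: 18.3
gripper_force: 58.4
```

{"name": "step_arm", "arguments": {
  "series": [
    [[0, 0, 0, 0, 0, -0.15, 1], [0, 0, 0, 0, 0, -0.2, 1], [0, 0, 0, 0, 0, -0.2, 1], [0, 0, 0, 0, 0, -0.12, 1], [0, 0, 0, -0.033, -0.207, 0, 1], [0, 0, 0, -0.033, -0.207, 0, 1], [0, 0, 0, -0.033, -0.207, 0, 1], [0, 0, 0, -0.033, -0.207, 0, 1], [0, 0, 0, -0.033, -0.207, 0, 1], [0, 0, 0, -0.033, -0.207, 0, 1], [0, 0, 0, -0.033, -0.207, 0, 1], [0, 0, 0, -0.033, -0.207, 0, 1]]
  ]
}}

```text
clock: 13.2
eef_pos: [514.7, -18.0, 162.3]
tool_rot: [3.141, -0.0, -0.0]
force: [0.9, 0.3, -0.5]
width: 18.2
gripper_force: 58.8
```

{"name": "step_arm", "arguments": {
  "series": [
    [[0, 0, 0, 0, 0, 0, 1], [0, 0, 0, 0, 0, 0.1, 1], [0, 0, 0, 0, 0, 0.1, 1], [0, 0, 0, 0, 0, 0, 1], [0, 0, 0, 0, 0, 0, 1], [0, 0, 0, 0, 0, 0, 1]]
  ]
}}

```text
clock: 13.8
eef_pos: [515.5, -19.4, 132.9]
tool_rot: [3.141, -0.001, -0.001]
force: [0.4, 0.2, -0.0]
width: 18.1
gripper_force: 58.8
```

```bash
python3 - <<'E'
from h import *
p=ctrl.get_image('wrist'); save(p,'w6.png'); q=ctrl.get_image('side'); save(q,'s6.png')
s=ctrl.read_state();print(s['eef_pos'],s['force'],s['width'])
print(proj(p,[515,-19,62]),proj(p,[515,-19,80]),proj(q,[515,-19,62]),proj(q,[515,-19,80]))
a=cv2.imread('pics/w6.png')[90:330,140:420]; b=cv2.imread('pics/s6.png')[175:255,220:320]
cv2.imwrite('pics/c6.png',np.vstack([cv2.resize(a,(400,343),interpolation=3)[:, :],cv2.resize(b,(400,250)[:2],interpolation=3)]) )
E
```

```text
[515.5023266  -19.18185527 132.97148286] [ 0.80777303 -0.09987222 -0.37996537] 18.03997760822715
[278.01364092 225.23552274] [277.81796917 234.70753792] [269.86904412 221.61342034] [269.69219812 217.08353966]
```

View pics/c6.png

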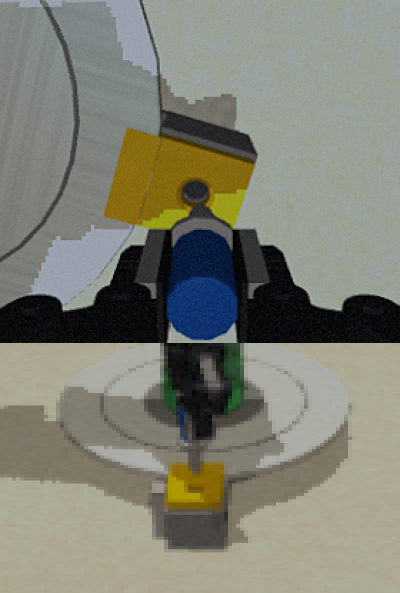

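The view shows the eye at about (276.5,224) and the pin tip at about (282,236), so the pin looks a few mm to the -y side. I'll measure that numerically.

```bash
python3 - <<'E'
import cv2,numpy as np
from h import proj,ctrl
im=cv2.imread('pics/w6.png').astype(int)
B,G,R=im[...,0],im[...,1],im[...,2]
b=(B>R+40)&(B>G+25)
for r in range(252,335,8):
    c=np.where(b[r,230:330])[0]+230
    if len(c): print('blue',r,c.min(),c.max(),(c.min()+c.max())/2)
y=(np.minimum(R,G)>B+35)
for r in range(212,246,2): print(r,''.join('y' if y[r,c] else ('%x'%min(15,im[r,c].sum()//48)) for c in range(255,305)))
p=ctrl.get_image('wrist')
for X in ([515,-19,62],[515,-22,62],[518,-19,62],[515.5,-19.2,150],[515.5,-19.2,116]): print(X,proj(p,X))
E
```

```text
blue 252 274 288 281.0
blue 260 263 298 280.5
blue 268 261 300 280.5
blue 276 260 302 281.0
blue 284 259 303 281.0
blue 292 258 304 281.0
blue 300 257 306 281.5
blue 308 257 305 281.0
blue 316 260 302 281.0
blue 324 269 294 281.5
212 yyyyyyyyyyyyyyyyyyyyyyyyyyyyyyyyyyyyyyyyyyyyyyyyyy
214 yyyyyyyyyyyyyyyyyyyyyyyyyyyyyyyyyyyyyyyyyyyyyyyyyy
216 yyyyyyyyyyyyyyyyyyyy3223yyyyyyyyyyyyyyyyyyyyyyyyyy
218 yyyyyyyyyyyyyyy3222222222123yyyyyyyyyyyyyyyyyyyyyy
220 yyyyyyyyyyyyy32222222222212122yyyyyyyyyyyyyyyyyyyy
222 yyyyyyyyyyyyy121222222222222212yyyyyyyyyyyyyyyyyyy
224 yyyyyyyyyyyy33222222222222212234yyyyyyyyyyyyyyyyyy
226 yyyyyyyyyyyy2354222222222222233yyyyyyyyyyyyyyyyyyy
228 yyyyyyyyyyyyyy3443322222223443yyyyyyyyyyyyyyyyyyyy
230 yyyyyyyyyyyyyyyy33444444443yy2yyyyyyyyyyyyyyyyyyyy
232 yyyyyyyyyyyyyyyy2yyyyyyy2222yyyyyyyyyyyyyyyyyyyyyy
234 yyyyyyyyyyyyyyyyyyyy232222323yyyyyyyyyyyyyyyyyyyyy
236 yyyyyyyyyyyyyyyyyyyy222222322223yyyyyyyyyyyyyyyyyy
238 yyyyyyyyyyyyyyyyyy222223323322323yyyyyyyyyyyyyyyyy
240 yyyyyyyyyyyyyyyyy323233223322333223yyyyyyyyyyyyyyy
242 yyyyyyyyyyyyyy332323444544444333333224yyyyyyyyyyyy
244 yyyyyyyyyy32233345666666666666666666543223yyyyyyyy
[515, -19, 62] [278.38773196 225.20117422]
[515, -22, 62] [283.15920494 225.19414758]
[518, -19, 62] [278.37339592 220.63689037]
[515.5, -19.2, 150] [277.67817473 292.49550831]
[515.5, -19.2, 116] [278.19130107 258.32322872]
```

{"name": "step_arm", "arguments": {
  "series": [
    [[0, 0, 0, 0.006, -0.017, 0, 1], [0, 0, 0, 0, 0, 0.05, 1], [0, 0, 0, 0, 0, 0.05, 1], [0, 0, 0, 0, 0, 0.03, 1], [0, 0, 0, 0, 0, 0.03, 1], [0, 0, 0, 0, 0, 0, 1], [0, 0, 0, 0, 0, 0, 1]]
  ]
}}

```text
clock: 14.65
eef_pos: [515.8, -16.4, 108.2]
tool_rot: [3.142, 0.0, -0.0]
force: [-0.2, -0.4, -0.8]
width: 18.3
gripper_force: 58.8
```

{"name": "step_arm", "arguments": {
  "series": [
    [[0, 0, 0, 0, 0, 0.02, 1], [0, 0, 0, 0, 0, 0.02, 1], [0, 0, 0, 0, 0, 0.02, 1], [0, 0, 0, 0, 0, 0, 1]]
  ]
}}

```text
clock: 15.05
eef_pos: [515.5, -16.4, 98.9]
tool_rot: [3.142, 0.001, -0.0]
force: [-0.5, -1.0, -0.8]
width: 17.9
gripper_force: 58.8
```

Tip is inside the eye and at the bracket mouth with no resistance. Continuing.

{"name": "step_arm", "arguments": {
  "series": [
    [[0, 0, 0, 0, 0, 0.02, 1], [0, 0, 0, 0, 0, 0.02, 1], [0, 0, 0, 0, 0, 0.02, 1], [0, 0, 0, 0, 0, 0, 1]]
  ]
}}

```text
clock: 15.45
eef_pos: [515.6, -16.4, 89.9]
tool_rot: [3.142, 0.001, -0.0]
force: [-0.3, -0.4, -0.3]
width: 18.5
gripper_force: 58.8
```

{"name": "step_arm", "arguments": {
  "series": [
    [[0, 0, 0, 0, 0, 0.02, 1], [0, 0, 0, 0, 0, 0.02, 1], [0, 0, 0, 0, 0, 0.02, 1], [0, 0, 0, 0, 0, 0, 1]]
  ]
}}

```text
clock: 15.85
eef_pos: [515.6, -16.3, 80.9]
tool_rot: [-3.142, 0.001, -0.0]
force: [-0.4, 0.3, -0.8]
width: 18.3
gripper_force: 58.8
```

{"name": "step_arm", "arguments": {
  "series": [
    [[0, 0, 0, 0, 0, 0.02, 1], [0, 0, 0, 0, 0, 0.01, 1], [0, 0, 0, 0, 0, 0, 1]]
  ]
}}

```text
clock: 16.15
eef_pos: [515.7, -16.4, 76.6]
tool_rot: [-3.142, 0.0, -0.0]
force: [0.5, -0.6, 0.2]
width: 18.3
gripper_force: 58.8
```

{"name": "step_arm", "arguments": {
  "series": [
    [[0, 0, 0, 0, 0, 0.01, 1], [0, 0, 0, 0, 0, 0, 1]]
  ]
}}

```text
clock: 16.35
eef_pos: [515.8, -16.4, 75.2]
tool_rot: [-3.142, 0.0, -0.0]
force: [0.7, -0.6, -0.8]
width: 18.1
gripper_force: 58.8
```

{"name": "step_arm", "arguments": {
  "series": [
    [[0, 0, 0, 0, 0, 0.006, 1], [0, 0, 0, 0, 0, 0, 1]]
  ]
}}

```text
clock: 16.55
eef_pos: [516.0, -16.4, 74.5]
tool_rot: [3.142, -0.0, -0.0]
force: [-0.1, 0.5, -0.5]
width: 18.5
gripper_force: 59.2
```

{"name": "step_arm", "arguments": {
  "series": [
    [[0, 0, 0, 0, 0, 0.006, 1], [0, 0, 0, 0, 0, 0, 1], [0, 0, 0, 0, 0, 0, 0], [0, 0, 0, 0, 0, 0, 0], [0, 0, 0, 0, 0, 0, 0], [0, 0, 0, 0, 0, 0, 0], [0, 0, 0, 0, 0, 0, 0], [0, 0, 0, 0, 0, 0, 0]]
  ]
}}

```text
clock: 17.35
eef_pos: [515.8, -16.4, 73.4]
tool_rot: [3.142, 0.0, -0.0]
force: [0.6, -0.0, -0.3]
width: 85.3
gripper_force: 0.0
```

{"name": "step_arm", "arguments": {
  "series": [
    [[0, 0, 0, 0, 0, -0.1, 0], [0, 0, 0, 0, 0, -0.2, 0], [0, 0, 0, 0, 0, -0.25, 0], [0, 0, 0, 0, 0, -0.25, 0], [0, 0, 0, 0, 0, -0.25, 0], [0, 0, 0, -0.2, 0, 0, 0], [0, 0, 0, -0.2, 0, 0, 0], [0, 0, 0, 0, 0, 0, 0], [0, 0, 0, 0, 0, 0, 0], [0, 0, 0, 0, 0, 0, 0]]
  ]
}}

```text
clock: 18.35
eef_pos: [456.9, -16.3, 231.2]
tool_rot: [3.142, -0.001, -0.0]
force: [-0.6, -0.1, -0.3]
width: 85.2
gripper_force: 0.0
```

```bash
python3 - <<'E'
from h import *
p=ctrl.get_image('wrist'); save(p,'w9.png'); q=ctrl.get_image('side'); save(q,'s9.png')
print(ctrl.read_state()['eef_pos'])
a=cv2.imread('pics/w9.png'); b=cv2.imread('pics/s9.png')[175:255,220:320]
cv2.imwrite('pics/c9.png',np.hstack([cv2.resize(a[60:260,200:350],(450,600),interpolation=3),cv2.resize(b[:,15:85],(350,400),interpolation=3,dst=None) if 0 else cv2.copyMakeBorder(cv2.resize(b[:,15:85],(350,400),interpolation=3),0,200,0,0,0)]))
print(proj(p,[515.5,-18,101]),proj(p,[515.5,-18,64]))
E
```

```text
[456.82420691 -16.33837499 230.91405763]
[281.16717125 125.90767169] [281.07852616 124.42923942]
```

View pics/c9.png

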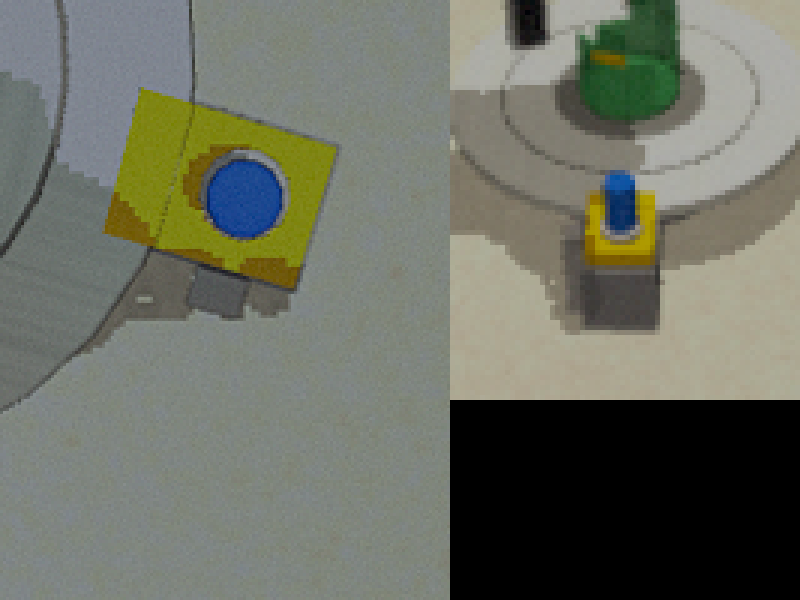

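The pin stands upright with its collar flat on the ear, and the ear is at the stop. Handing in.

```bash
python3 -c "
from cell import ctrl
print(ctrl.finish_job())"
```

```text
the job is handed in; nothing more can be done
None
```

I turned the wheel clockwise to its stop, put the blue-headed pin through the ear into the bracket until its collar sat on the ear, let go and handed the job in at about 18 s; no verdict was returned.

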